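# Scan the labelled specimen cup

### The job

Take the barcode scanner out of its stand, lay it down flat on the blue mat and let go, then pick it up again by the handle and point its red window squarely at the middle of the barcode label on the labelled cup, about 65 mm from it, keeping it steady for two seconds. Then lay the scanner back down flat on the mat and let go. Do not drop it, and do not shift the cups, the hand-cream jar or the purple cartridge.

Things in the scene. Friction and masses are not known exactly. Their poses are not given: they have to be found in the camera images.
- scanner: bar-shaped hand scanner, 165 mm long, 30 mm thick (x), flat sides: white handle 38 mm wide (y) over the first 112 mm, then a purple head 48 mm wide with a red window in its end face. Origin: centre of the tail end face; z runs along it from tail to window, the way it looks. It starts upright in the stand, window up. The yellow trigger is only painted. About 0.18 kg; it balances 81 mm from the tail
- scanner_window (a point): middle of the red window, 165 mm along z from the scanner's tail; same axes as the scanner, z points out of the window, along the line of sight
- scanner_middle (a point): point half way along the scanner's axis, 82.5 mm from its tail; same axes as the scanner
- stand: fixed grey stand: 90 x 90 mm foot 12 mm thick with an upright open pocket, inside 42 mm (x) by 50 mm (y), 52 x 60 mm outside, its floor 12 mm and its rim 79 mm above the bench. Origin: centre of the underside, z up. It stands on the left or the right side of the bench
- mat: fixed blue mat 200 mm (x) by 260 mm (y), 3 mm thick, flat on the bench. Origin: centre of its underside
- riser: fixed white platform 90 mm (x) by 320 mm (y), 90 mm high, on which the three cups stand in a row. Origin: centre of its underside
- cup_labelled: loose cup 75 mm high, 62 mm across, yellow lid 68 mm across; the only one with a white barcode label, on its -x side, 36 mm high, 38 mm wide. A white paper strip 16 mm wide runs from the label up and over the lid to its centre: from above it points from the lid's centre to the label's side. Origin: centre of the underside, z up
- label (a point): middle of the barcode label, on the cup's surface 32 mm above the cup's underside; same axes as the cup: the label faces its -x
- cup_a: loose cup of the same kind without label, bystander. Origin: centre of the underside
- cup_b: loose cup of the same kind without label, bystander. Origin: centre of the underside
- jar: loose white hand-cream jar, 72 mm across, 85 mm high, bystander, on the side away from the stand. Origin: centre of the underside
- cartridge: loose purple and white test cartridge, 36 x 36 x 64 mm, upright, bystander. Origin: centre of the underside
Not all that is in view belongs to the job. What is shaped like the cup_labelled but pink or turquoise is not meant.

How it is judged:
By the outcome, as a careful person would: the job done as asked, in the order asked, and still so for the second after the job is handed in, with the robot touching nothing.
It also fails if it takes over 64 s, if anything falls off the work surface, if the arm or the gripper's body presses on something with over 40 N, if the wrist force passes 120 N, or if a joint passes its speed limit or range.

### The arm

A 6-joint arm with a two-finger parallel gripper is mounted at the origin on the work surface. World frame = base frame: x ahead of the robot, y to its left, z up, the work surface at z = 0. Lengths are in mm, angles in rad, forces in N, time in s.
With the tool pointing down it reaches from about 300 to 775 mm from the base axis. Payload 14.6 kg.
Tool frame: the origin (TCP) lies at the very end of the fingers, on their centre line; the grasp point (between the pads) lies 19 mm behind it; z points along the fingers, y is the line along which they close (so a half turn about z gives the same grasp; the last joint's range is limited). The gripper opens to 94 mm and grips with 3 to 60 N. Pads are 16 mm wide; open, the fingers measure 119 mm over their backs; the gripper's body (75 mm by 177 mm) begins 78 mm behind the grasp point.
Start: joints at [-1.221, 0.3, 1.521, -0, 1.321, -0.067], TCP at [222.652, -502.907, 205.446] pointing down, gripper open.
Joint ranges: [-3.03, 3.03], [-0.79, 2.21], [0.23, 2.52], [-1.04, 4.18], [0, 3.07], [-2.55, 2.55]. Speed limits (rad/s): [2.22, 2.22, 2.57, 3.14, 3.14, 3.14].

### API

Orientations are given as [roll, pitch, yaw] about the fixed x, y, z axes, in that order (R = Rz(yaw) Ry(pitch) Rx(roll)).
In Python, from cell import manip gives the robot as it stands.
- The arm moves only by the tool servo_tool, never from a script. Its argument "rows" is a list of rows, each a list of 7 numbers: the turn, a rotation vector about the world's x, y, z in degrees, then the shift along the world's x, y, z in mm, then the closure, from 0 (fully open) to 1 (shut). In form: [[rx, ry, rz, dx, dy, dz, fingers], ...]. A call has 1 to 20 rows; each row shifts and turns the commanded pose from where the row before left it; what a row does not reach is not made up. A row lasts 1/8 s, in which the tool goes at most 62.5 mm and 10.7 degrees, less where a joint would pass 70% of its speed; a pose out of reach is approached as far as the arm can. A call with a gripper value outside its range is refused whole. The fingers move at their own pace and stop on an object; "grip_force" is the grip in N (left out, the last holds). Time passes only in rows, so rows that do not move let the fingers close. It gives the time, the measured TCP pose, the force, the opening and the grip force at its end, in the units of the state.
- manip.read_state(): the state, without advancing time (a new reading comes with each control period).
- manip.camera(name): name is "scene" or "top"; returns the picture (384x512x3 uint8, red, green, blue); there is no depth.
- manip.camera_info(name): a dict with "fx", "fy", "cx", "cy" (pixels), "position" and "rotation" of the camera in the world. Camera axes: x right, y down, z forward; pixel columns grow to the right and rows downward; lengths in mm; the calibration is good to about 2 mm. A picture is of the moment at which its call begins. camera_info takes no time and is no camera call.
- manip.sign_off(): hands the job in; it is judged then, once.
The state is a dict: "clock": time; "joints": joint angles; "qd": joint speeds; "effort": joint torques, N m; "eef_pos": TCP position; "eef_rot": TCP orientation; "wrist_force": force on the tool from outside, world axes, zero at the start; "moment": the same for the moment, N m; "finger_gap": finger opening in mm; "finger_force": force on a finger pad.
Only numpy, scipy, OpenCV 4.12 (cv2) and the standard library are available. Lean on these libraries where they do the work, as an engineer would, in place of code of your own. Each camera call takes 0.05 s, during which the arm holds its last target. There are 200 camera calls.

## Working session

There is one attempt and no reset: what is moved stays moved. The work goes in short steps, Python scripts to look and compute and a tool call to move; the robot and the scene stay as the last step left them, time stands still between calls to the robot, and variables do not carry over. Pictures are saved under pics/ and viewed, at most 10 in all, crops included, and the job is handed in when it is done.

Besides the shell and the picture viewer there is one more tool, called after "Request:" by a JSON object that holds its "method" and its "body". servo_tool: Moves the arm, as the interface text tells. Its arguments: {"type":"object","properties":{"rows":{"type":"array","items":{"type":"array","items":{"type":"number"}}},"grip_force":{"type":"number"}},"required":["rows"]}

```bash
ls; mkdir -p pics; python3 - <<'E'
from cell import manip
import cv2,numpy as np
for n in("scene","top"):
    im=manip.camera(n); cv2.imwrite(f"pics/{n}0.png",im[:,:,::-1])
    i=manip.camera_info(n); print(n,{k:np.round(v,4).tolist() for k,v in i.items()})
s=manip.read_state(); print({k:np.round(v,3).tolist() for k,v in s.items()})
E
```

```text
pics
scene {'fx': 384.9534, 'fy': 384.9534, 'cx': 252.383, 'cy': 196.9608, 'position': [974.7187, 513.5344, 1087.8586], 'rotation': [-2.5767, -0.0147, 2.5631]}
top {'fx': 460.8956, 'fy': 460.8956, 'cx': 259.6104, 'cy': 189.8108, 'position': [494.4229, 8.0784, 1250.2827], 'rotation': [-3.0396, -0.0086, -1.5558]}
{'clock': 0.1, 'joints': [-1.221, 0.3, 1.522, 0.0, 1.321, -0.067], 'qd': [0.0, -0.004, -0.001, 0.002, -0.001, 0.001], 'effort': [0.002, -53.264, -35.328, 0.071, 0.024, -0.0], 'eef_pos': [222.578, -502.691, 204.948], 'eef_rot': [-3.141, -0.0, 0.417], 'wrist_force': [0.379, -0.118, -0.89], 'moment': [-0.016, -0.038, 0.014], 'finger_force': 0.0, 'finger_gap': 94.045}
```

View pics/scene0.png

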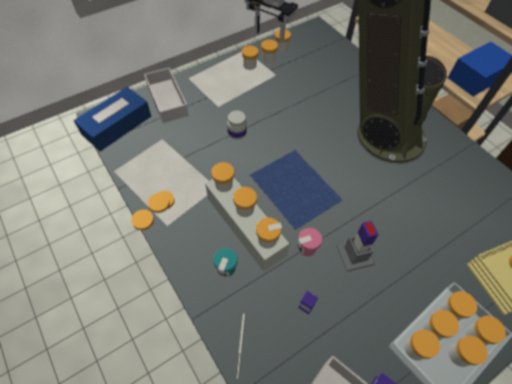

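View pics/top0.png

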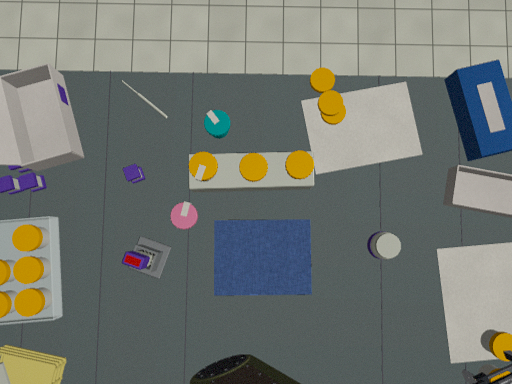

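The scene view shows the scanner upright in its stand at (365,240). The top view shows it at (135,261), with the mat centred near (263,257) and the riser running from (190,170) to (314,170).

Candidates for the labelled cup (top view):
- orange lid with strip on the riser at (203,166)
- plain orange lids at (253,166) and (300,164)
- pink cup with strip at (184,215)
- turquoise cup with strip at (217,123)
- loose orange lids near (330,100)
- orange lids in the tray at the left

I choose (203,166), because it has an orange/yellow lid, a strip and stands on the riser.

Candidates for the scanner: red/purple at (135,261), the cartridge at (134,173), and the purple items at (20,183). I choose (135,261), because it has the red window and is in the stand.

```bash
cat > h.py <<'E'
import cv2,numpy as np
from cell import manip
from scipy.spatial.transform import Rotation as R
INF={n:manip.camera_info(n) for n in("scene","top")}
def rot(n):
    r=np.array(INF[n]["rotation"]); return r if r.ndim==2 else R.from_euler("xyz",r).as_matrix()
def ray(n,p):
    i=INF[n]; d=rot(n)@np.array([(p[0]-i["cx"])/i["fx"],(p[1]-i["cy"])/i["fy"],1.]); return np.array(i["position"]),d/np.linalg.norm(d)
def onz(n,p,z):
    o,d=ray(n,p); return o+d*(z-o[2])/d[2]
def tri(ps,pt):
    o1,d1=ray("scene",ps);o2,d2=ray("top",pt)
    t=np.linalg.lstsq(np.c_[d1,-d2],o2-o1,rcond=None)[0]; a,b=o1+d1*t[0],o2+d2*t[1]
    return (a+b)/2,np.linalg.norm(a-b)
def proj(n,P):
    i=INF[n]; c=rot(n).T@(np.array(P)-i["position"]); return np.array([i["fx"]*c[0]/c[2]+i["cx"],i["fy"]*c[1]/c[2]+i["cy"]])
def hsv(n): 
    im=manip.camera(n); return im,cv2.cvtColor(im,cv2.COLOR_RGB2HSV)
def blobs(m,box=None,amin=20):
    m=m.astype(np.uint8)
    if box: k=np.zeros_like(m); k[box[1]:box[3],box[0]:box[2]]=1; m=m*k
    cs,_=cv2.findContours(m,cv2.RETR_EXTERNAL,cv2.CHAIN_APPROX_NONE)
    return sorted([c for c in cs if cv2.contourArea(c)>=amin],key=cv2.contourArea,reverse=True)
def red(h): return ((h[...,0]<6)|(h[...,0]>172))&(h[...,1]>170)&(h[...,2]>100)
def orange(h): return (h[...,0]>12)&(h[...,0]<26)&(h[...,1]>170)
def blue(h): return (h[...,0]>105)&(h[...,0]<122)&(h[...,1]>110)
def purple(h): return (h[...,0]>122)&(h[...,0]<150)&(h[...,1]>120)
def cen(c):
    M=cv2.moments(c); return np.array([M["m10"],M["m01"]])/M["m00"]
E
python3 - <<'E'
from h import *
I={n:hsv(n) for n in("scene","top")}
box={"scene":(205,150,395,275),"top":(100,140,320,300)}
for n in I:
    for f in(red,orange,purple,blue):
        print(n,f.__name__,[(cen(c).round(1).tolist(),cv2.contourArea(c),np.round(cv2.minAreaRect(c)[1],1).tolist(),round(cv2.minAreaRect(c)[2])) for c in blobs(f(I[n][1]),box[n])[:6]])
t=I["top"][0];s=I["scene"][0]
a=cv2.resize(t[145:290,105:240],None,fx=3.8,fy=3.8,interpolation=cv2.INTER_CUBIC)[:,:,::-1]
b=cv2.resize(s[210:275,245:385],None,fx=2.8,fy=2.8,interpolation=cv2.INTER_CUBIC)[:,:,::-1]
c=np.zeros((max(a.shape[0],b.shape[0]),a.shape[1],3),np.uint8)
cv2.imwrite("pics/c1.png",a)
c2=cv2.resize(s[210:275,245:385],None,fx=5.6,fy=5.6,interpolation=cv2.INTER_CUBIC)[:,:,::-1]; cv2.imwrite("pics/c2.png",c2)
E
```

```text
scene red [([370.2, 228.2], 41.0, [11.2, 4.5], 63)]
scene orange [([244.8, 198.0], 304.0, [20.0, 19.0], 0), ([222.5, 172.7], 267.0, [18.0, 19.0], 90), ([266.4, 231.0], 239.5, [21.0, 21.0], 90)]
scene purple [([366.0, 235.2], 159.5, [18.1, 16.1], 40)]
scene blue [([295.5, 188.8], 3284.5, [75.0, 52.4], 50)]
top red [([132.1, 260.4], 86.5, [15.2, 7.0], 18)]
top orange [([299.3, 164.3], 594.5, [28.0, 27.0], 90), ([253.1, 166.7], 584.5, [27.0, 28.0], 90), ([203.5, 164.3], 481.0, [27.6, 27.6], 45)]
top purple [([135.2, 259.9], 309.5, [24.6, 14.9], 21), ([133.6, 173.2], 249.5, [17.4, 17.6], 69)]
top blue [([262.0, 257.1], 7014.0, [97.0, 74.0], 0)]
```

View pics/c1.png

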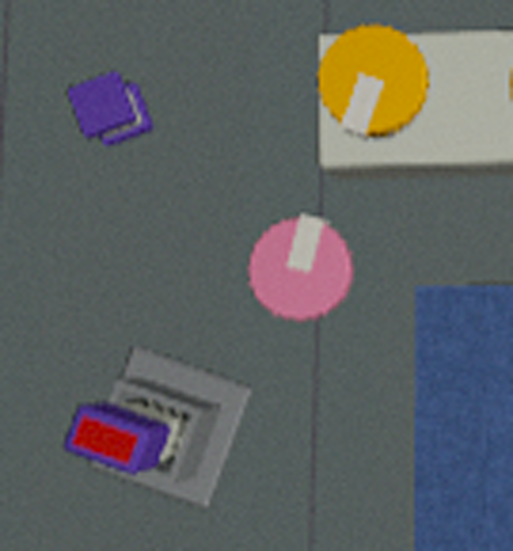

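View pics/c2.png

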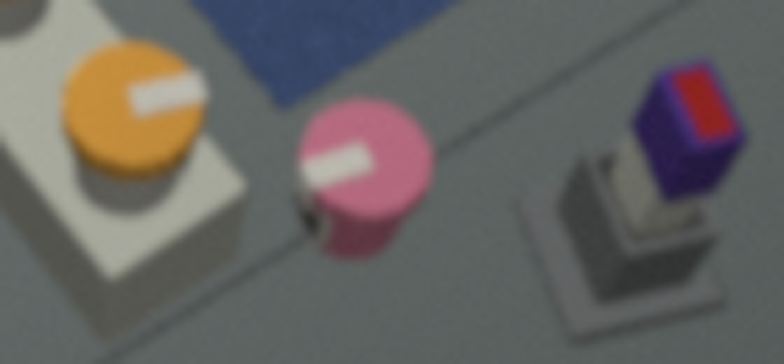

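The crops confirm the choice. The labelled cup is the orange lid with the strip at the riser's +y end, its strip pointing to −x and a little +y. The scanner stands in the pocket at about (132,260), and the pink decoy sits between the two.

```bash
python3 - <<'E'
from h import *
I={n:hsv(n) for n in("scene","top")}
np.set_printoptions(precision=1,suppress=True)
H={n:I[n][1] for n in I}
# window
rs=blobs(red(H["scene"]),(345,210,395,260))[0]; rt=blobs(red(H["top"]),(110,240,160,280))[0]
W,e=tri(cv2.minAreaRect(rs)[0],cv2.minAreaRect(rt)[0]); print("window",W,e)
bp=[onz("top",p,W[2])[:2] for p in cv2.boxPoints(cv2.minAreaRect(rt))]
bs=[onz("scene",p,W[2])[:2] for p in cv2.boxPoints(cv2.minAreaRect(rs))]
for b in(bp,bs):
    b=np.array(b); 
    for k in(0,1):
        d=b[k+1]-b[k]; print(" side",np.linalg.norm(d),"ang",np.degrees(np.arctan2(d[1],d[0])))
# stand: foot grey; hsv sample
g=H["top"]; print("foot hsv",g[248,150],g[262,164],"bench",g[230,130])
# cups lids
def white(h): return (h[...,1]<60)&(h[...,2]>150)
for nm,bs_,bt in(("lab",(252,212,284,246),(186,148,222,184)),("mid",(230,184,258,212),(236,150,270,184)),("far",(208,160,237,186),(284,148,316,182))):
    c=[]
    for n,b in(("scene",bs_),("top",bt)):
        m=orange(H[n]); cs=blobs(m,b); hull=cv2.convexHull(np.vstack(cs)); c.append((cen(hull),np.array(cv2.fitEllipse(hull)[0]),cv2.fitEllipse(hull)[1]))
    P,e=tri(c[0][0],c[1][0]);P2,e2=tri(c[0][1],c[1][1]); print(nm,P,e,P2,e2,c[1])
m=white(H["top"])
cs=blobs(m,(190,160,214,184),10)
for n,b in(("top",(190,160,214,184)),("scene",(266,215,290,236))):
    for c in blobs(white(H[n]),b,8)[:2]:
        q=np.array([onz(n,p,165)[:2] for p in cv2.boxPoints(cv2.minAreaRect(c))]); print("strip",n,cv2.contourArea(c),onz(n,cen(c),165),[(np.linalg.norm(q[k+1]-q[k]).round(1),np.degrees(np.arctan2(*(q[k+1]-q[k])[::-1])).round(1)) for k in(0,1)])
# mat
for n in H:
    mc=blobs(blue(H[n]),None,1500); c=[c for c in mc if 2500<cv2.contourArea(c)<9000]
    for k in c: print("mat",n,np.array([onz(n,p,3) for p in cv2.boxPoints(cv2.minAreaRect(k))]))
# pink, cartridge, jar
pk=lambda h:(h[...,0]>160)&(h[...,0]<178)&(h[...,1]>70)&(h[...,1]<170)
for n,b in(("scene",(295,220,330,260)),("top",(165,198,202,232))):
    c=blobs(pk(H[n]),b)[0]; print("pink",n,cen(c),onz(n,cv2.minEnclosingCircle(c)[0],75))
print("cart top",onz("top",cen(blobs(purple(H["top"]),(120,160,150,185))[0]),64), "jar",onz("top",(385,245),85))
E
```

```text
window [436.6 290.5 177.5] 0.20138518630333396
 side 15.712435374965162 ang -16.16872207242442
 side 34.36714221974597 ang -107.31394595102259
 side 13.365335019698746 ang 174.57724246785122
 side 31.324548565631893 ang 72.44168670227631
foot hsv [60  4 69] [105   8 127] bench [84 27 93]
lab [662.4 137.5 155.9] 1.064601119670674 [662.2 137.5 156.3] 0.9066178495485837 (array([202.9, 165.6]), array([202.9, 165.7]), (28.14606475830078, 28.732379913330078))
mid [661.2  17.3 157. ] 1.5448258878512249 [661.5  17.3 156.6] 1.3983242508307667 (array([253.1, 166.8]), array([253.1, 166.7]), (27.886722564697266, 28.415618896484375))
far [669.3 -93.5 155.9] 1.5324068306792262 [669.2 -93.5 155.9] 1.3796228709803333 (array([299.3, 164.2]), array([299.3, 164.3]), (27.808658599853516, 28.440385818481445))
strip top 157.0 [635.4 143.5 165. ] [(np.float64(54.6), np.float64(-89.1)), (np.float64(43.1), np.float64(-178.6))]
strip scene 41.5 [643.5 142.6 165. ] [(np.float64(34.3), np.float64(163.0)), (np.float64(14.0), np.float64(67.2))]
mat scene [[ 538.7 -127.8    3. ]
 [ 331.4 -174.9    3. ]
 [ 344.4  111.5    3. ]
 [ 532.9  139.     3. ]]
mat top [[ 538.4  121.2    3. ]
 [ 542.4 -140.9    3. ]
 [ 345.7 -141.6    3. ]
 [ 342.1  116.3    3. ]]
mat top [[ 958.  -508.     3. ]
 [1008.1 -667.8    3. ]
 [ 755.7 -729.3    3. ]
 [ 707.8 -572.3    3. ]]
pink scene [311.  240.5] [555.1 202.1  75. ]
pink top [183.5 216.9] [546.4 192.   75. ]
cart top [654.2 327.1  64. ] jar [ 479.3 -317.7   85. ]
```

Request:
{"method": "servo_tool", "body": {"rows": [[0,0,8.7,31,50.4,15.6,0],[0,0,8.7,31,50.4,15.6,0],[0,0,8.7,31,50.4,15.6,0],[0,0,8.7,31,50.4,15.6,0],[0,0,8.7,31,50.4,15.6,0],[0,0,8.7,31,50.4,15.6,0],[0,0,8.7,31,50.4,15.6,0],[0,0,8.7,31,50.4,15.6,0],[0,0,8.7,-13.8,48.8,1.3,0],[0,0,8.7,-13.8,48.8,1.3,0],[0,0,8.7,-13.8,48.8,1.3,0],[0,0,8.7,-13.8,48.8,1.3,0],[0,0,8.7,-13.8,48.8,1.3,0],[0,0,8.7,-13.8,48.8,1.3,0],[0,0,8.7,-13.8,48.8,1.3,0],[0,0,8.7,-13.8,48.8,1.3,0],[0,0,0,0,0,0,0]]}}

```text
clock: 2.42
eef_pos: [359.2, 292.8, 340.3]
eef_rot: [-3.141, -0.001, 2.852]
wrist_force: [1.0, -0.9, 0.9]
finger_gap: 93.9
finger_force: 0.0
```

```bash
python3 - <<'E'
from h import *
np.set_printoptions(precision=3,suppress=True)
s=manip.read_state(); print({k:np.round(s[k],3).tolist() for k in("clock","joints","eef_pos","eef_rot")})
F=[onz("top",(105+u/3.8,145+v/3.8),12)[:2] for u,v in((135,347),(250,388),(208,506))]
print(F,"stand centre",(F[0]+F[2])/2,"yaw",np.degrees(np.arctan2(*(F[2]-F[1])[::-1])),np.degrees(np.arctan2(*(F[1]-F[0])[::-1])))
im,h=hsv("top")
for n,(cx,cy,r),thr in(("top",(202.9,165.6,13.6),0),("scene",(268.5,229,11),0)):
    im,h=hsv(n); m=np.zeros(h.shape[:2],np.uint8); 
    if n=="top": cv2.circle(m,(203,166),13,1,-1)
    else: m[217:234,262:288]=1
    w=(h[...,1]<80)&(h[...,2]>(140 if n=="top" else 150))&(m>0); c=blobs(w,None,8)[0]
    L=cv2.fitLine(c,cv2.DIST_L2,0,.01,.01).ravel(); a=onz(n,L[2:],165);b=onz(n,L[2:]+L[:2]*8,165); print(n,cv2.contourArea(c),"strip c",onz(n,cen(c),165),"dir",np.degrees(np.arctan2(*(b-a)[:2][::-1])), [ (np.linalg.norm(q),np.degrees(np.arctan2(q[1],q[0]))) for q in np.diff(np.array([onz(n,p,165)[:2] for p in cv2.boxPoints(cv2.minAreaRect(c))]),axis=0)[:2]])
E
```

```text
{'clock': 2.425, 'joints': [0.605, 0.033, 1.523, 0.0, 1.586, -0.676], 'eef_pos': [359.173, 292.84, 340.32], 'eef_rot': [-3.141, -0.001, 2.852]}
[array([491.646, 315.12 ]), array([464.283, 233.547]), array([382.389, 259.903])] stand centre [437.018 287.511] yaw 162.16032764161784 -108.54356881681622
top 70.5 strip c [647.595 142.316 165.   ] dir -18.183147257859908 [(np.float64(33.214993516674845), np.float64(-18.218012570112837)), (np.float64(15.093435722663905), np.float64(-109.18946954987))]
scene 49.5 strip c [644.841 141.731 165.   ] dir 160.9515610618842 [(np.float64(34.30183320408571), np.float64(162.96135258714173)), (np.float64(15.428896555077207), np.float64(67.2079656642989))]
```

Request:
{"method": "servo_tool", "body": {"rows": [[-3.0,-9.5,0,0,0,0,0],[-3.0,-9.5,0,0,0,0,0],[0,0,0,0,0,0,0]]}}

```text
clock: 2.95
eef_pos: [359.5, 290.2, 340.8]
eef_rot: [-3.138, 0.348, 2.847]
wrist_force: [0.7, -0.0, 0.5]
finger_gap: 93.8
finger_force: 0.0
```

```bash
cat > kin.py <<'E'
from h import *
from scipy.optimize import least_squares
def rz(a): return R.from_euler("z",a).as_matrix()
def ry(a): return R.from_euler("y",a).as_matrix()
C=rz(-np.pi/2)
def fk(q,p):
    L2,L3,hh,L6,a,off,s4,s6=p
    A=rz(q[0]); W=A@(np.array([a,off,hh])+ry(q[1])@[0,0,L2]+ry(q[1]+q[2])@[0,0,L3])
    M=A@ry(q[1]+q[2])@rz(s4*q[3])@ry(q[4])@rz(s6*q[5])
    return W+M@[0,0,L6],M@C
E
python3 - <<'E'
from kin import *
s=manip.read_state(); print({k:np.round(s[k],4).tolist() for k in("clock","joints","eef_pos","eef_rot")})
D=[([-1.221,.3,1.522,0,1.321,-.067],[222.578,-502.691,204.948],[-3.141,0,.417]),([.605,.033,1.523,0,1.586,-.676],[359.173,292.84,340.32],[-3.141,-.001,2.852]),(s["joints"],s["eef_pos"],s["eef_rot"])]
for s4 in(1,-1):
  for s6 in(1,-1):
    f=lambda x:np.concatenate([fk(q,list(x)+[s4,s6])[0]-p for q,p,_ in D])
    r=least_squares(f,[383,448,200,250,0,37]); q,p,e=D[2]
    er=[np.degrees((R.from_matrix(fk(q,list(r.x)+[s4,s6])[1]).inv()*R.from_euler("xyz",e)).magnitude()) for q,p,e in D]
    print(s4,s6,r.x.round(1),r.cost.round(2),np.round(er,2))
E
```

```text
{'clock': 2.95, 'joints': [0.7766, -0.0715, 1.6608, -0.3112, 1.3919, -0.4681], 'eef_pos': [359.4867, 290.2033, 340.7913], 'eef_rot': [-3.1382, 0.3485, 2.8471]}
1 1 [395.  448.5 205.8 266.8  -1.6  36.3] 4.51 [179.99 179.99 180.  ]
1 -1 [395.  448.5 205.8 266.8  -1.6  36.3] 4.51 [172.31 102.52 126.36]
-1 1 [ 237.8  512.9  -86.1 -194.5  -27.4   29. ] 1190.45 [179.99 179.99 173.75]
-1 -1 [ 237.8  512.9  -86.1 -194.5  -27.4   29. ] 1190.45 [172.31 102.52 122.88]
```

```bash
sed -i 's/C=rz(-np.pi\/2)/C=rz(np.pi\/2)/' kin.py; cat >> kin.py <<'E'
P0=[395,448.5,205.8,266.8,-1.6,36.3,1,1]
LO=np.array([-3.03,-.79,.23,-1.04,0,-2.55])+.06; HI=np.array([3.03,2.21,2.52,4.18,3.07,2.55])-.06
def ik(p,Rt,seeds=None):
    best=None
    for q0 in (seeds or [[.6,0,1.5,a,1.4,b] for a in(0,1.5,3) for b in(-1.5,0,1.5)]):
        f=lambda q:np.r_[(fk(q,P0)[0]-p)/10,(R.from_matrix(fk(q,P0)[1]).inv()*R.from_matrix(Rt)).as_rotvec()*10]
        r=least_squares(f,np.clip(q0,LO+.01,HI-.01),bounds=(LO,HI))
        if best is None or r.cost<best.cost: best=r
    return best.x,best.cost
def pose(az,t,flip=1):
    "tool z: t deg below horizontal at azimuth az (deg); y horizontal"
    a,t=np.radians([az,t]); z=np.array([np.cos(a)*np.cos(t),np.sin(a)*np.cos(t),-np.sin(t)]); y=flip*np.array([-np.sin(a),np.cos(a),0])
    return np.c_[np.cross(y,z),y,z]
E
python3 - <<'E'
from kin import *
np.set_printoptions(precision=2,suppress=True)
G=np.array([437,289,102.])
for az in(-17.5,162.5):
  for t in(15,30,45,60):
    for fl in(1,-1):
      T=pose(az,t,fl); q,c=ik(G+19*T[:,2],T); print(az,t,fl,q,round(c,2))
E
```

```text
-17.5 15 1 [0.86 0.46 2.29 4.12 1.15 1.31] 4.37
-17.5 15 -1 [ 0.86  0.46  2.29  4.12  1.15 -1.83] 4.37
-17.5 30 1 [ 0.82  0.32  1.95 -0.98  0.9   0.27] 5.29
-17.5 30 -1 [ 0.79  0.3   2.33  4.12  0.83 -1.86] 6.48
-17.5 45 1 [ 0.79  0.28  2.01 -0.98  0.79  0.23] 0.34
-17.5 45 -1 [ 0.85  0.35  1.95 -0.98  0.93 -2.49] 7.97
-17.5 60 1 [ 0.72  0.25  1.97 -0.68  0.75 -0.08] 0.0
-17.5 60 -1 [ 0.58  0.21  1.97 -0.27  0.67  2.49] 3.48
162.5 15 1 [0.26 0.99 1.18 0.66 2.12 2.12] 0.0
162.5 15 -1 [ 0.26  0.99  1.18  0.66  2.12 -1.02] 0.0
162.5 30 1 [0.28 0.86 1.27 0.54 1.93 2.1 ] 0.0
162.5 30 -1 [ 0.28  0.86  1.27  0.54  1.93 -1.04] 0.0
162.5 45 1 [0.32 0.72 1.37 0.43 1.71 2.11] 0.0
162.5 45 -1 [ 0.32  0.72  1.37  0.43  1.71 -1.04] 0.0
162.5 60 1 [0.37 0.59 1.49 0.32 1.49 2.15] 0.0
162.5 60 -1 [ 0.37  0.59  1.49  0.32  1.49 -0.99] 0.0
```

```bash
python3 - <<'E'
from kin import *
np.set_printoptions(precision=2,suppress=True)
print(manip.read_state()["joints"])
def show(nm,g,T): q,c=ik(np.array(g)+19*T[:,2],T); print(nm,q,round(c,2),"tcp",(np.array(g)+19*T[:,2]).round(1))
T=pose(162.5,30,-1)
for off in(0,100): show("pre%d"%off,np.array([437,289,101])-off*T[:,2],T)
show("lift",[437,289,260],T)
for w in(90,110,130,162):
    T=pose(w+180,60,1); print(T[:,1]) ; gx=np.array([441,-11,18])+6.5*np.array([np.cos(np.radians(w)),np.sin(np.radians(w)),0])
    show("lay%d"%w,gx,T); show("hi%d"%w,gx+[0,0,150],T)
    T=pose(w+180,90,1); show("re%d"%w,gx+[0,0,5],T)
u=np.array([np.cos(np.radians(-18)),np.sin(np.radians(-18)),0]); lab=np.array([660.5,137,122])-31*u
g=lab-u*(65+76); g[2]=127; T=pose(162,90,1)
show("aim",g,T); print(lab,T[:,1])
E
```

```text
[ 0.78 -0.07  1.66 -0.31  1.39 -0.47]
pre0 [ 0.28  0.86  1.27  0.54  1.92 -1.05] 0.0 tcp [421.3 293.9  91.5]
pre100 [ 0.22  0.98  0.93  0.54  2.14 -0.98] 0.0 tcp [503.9 267.9 141.5]
lift [ 0.28  0.69  1.17  0.61  2.15 -0.88] 0.0 tcp [421.3 293.9 250.5]
[ 1. -0.  0.]
lay90 [ 0.18  0.41  2.   -0.65  0.95  0.63] 0.0 tcp [441.  -14.    1.5]
hi90 [ 0.18  0.16  1.91 -0.55  1.23  0.41] 0.0 tcp [441.  -14.  151.5]
re90 [-0.09  0.31  2.03 -0.    0.8  -0.09] 0.0 tcp [441.   -4.5   4. ]
[0.94 0.34 0.  ]
lay110 [ 0.19  0.33  2.13 -0.79  0.76  0.44] 0.0 tcp [442.  -13.8   1.5]
hi110 [ 0.19  0.05  2.03 -0.6   1.06  0.14] 0.0 tcp [442.  -13.8 151.5]
re110 [-0.09  0.3   2.04 -0.    0.8  -0.44] 0.0 tcp [438.8  -4.9   4. ]
[0.77 0.64 0.  ]
lay130 [ 0.15  0.24  2.24 -0.93  0.56  0.23] 0.0 tcp [442.9 -13.3   1.5]
hi130 [ 0.15 -0.06  2.14 -0.59  0.86 -0.21] 0.0 tcp [442.9 -13.3 151.5]
re130 [-0.1   0.3   2.05 -0.    0.8  -0.8 ] 0.0 tcp [436.8  -6.    4. ]
[0.31 0.95 0.  ]
lay162 [-0.02  0.14  2.38 -0.89  0.19 -0.43] 0.0 tcp [443.9 -11.9   1.5]
hi162 [-0.02 -0.2   2.26 -0.26  0.59 -1.1 ] 0.0 tcp [443.9 -11.9 151.5]
re162 [-0.1   0.29  2.05 -0.    0.8  -1.36] 0.0 tcp [434.8  -9.    4. ]
aim [0.3  0.34 1.7  0.   1.1  2.18] 0.0 tcp [496.9 190.2 108. ]
[631.02 146.58 122.  ] [-0.31 -0.95  0.  ]
```

Request:
{"method": "servo_tool", "body": {"rows": [[3.0,9.54,0,20,-3.4,-5.1,0],[3.0,9.54,0,20,-3.4,-5.1,0],[3.0,9.54,0,20,-3.4,-5.1,0],[3.0,9.54,0,20,-3.4,-5.1,0],[3.0,9.54,0,20,-3.4,-5.1,0],[3.0,9.54,0,20,-3.4,-5.1,0],[3.0,9.54,0,20,-3.4,-5.1,0],[3.0,9.54,0,20,-3.4,-5.1,0],[0,0,0,0,0,0,0],[0,0,0,0,0,-37,0],[0,0,0,0,0,-37,0],[0,0,0,0,0,-37,0],[0,0,0,0,0,-37,0],[0,0,0,0,0,0,0],[0,0,0,0,0,0,0]]}}

```text
clock: 4.82
eef_pos: [521.1, 263.2, 154.6]
eef_rot: [3.12, -1.045, 2.861]
wrist_force: [0.2, 0.1, 0.7]
finger_gap: 94.1
finger_force: 0.0
```

```bash
cat > rep.py <<'E'
from kin import *
def err(p,T):
    s=manip.read_state(); Rc=R.from_euler("xyz",s["eef_rot"])
    print("t",s["clock"],"q",np.round(s["joints"],2),"gap",round(s["finger_gap"],1),"F",np.round(s["wrist_force"],1))
    print("shift to go",(np.array(p)-s["eef_pos"]).round(1),"turn to go deg",np.degrees((R.from_matrix(T)*Rc.inv()).as_rotvec()).round(2))
E
python3 - <<'E'
from rep import *
T=pose(162.5,30,-1); err(np.array([436.8,289.5,101])+10*T[:,2],T)
s=manip.read_state();print(fk(s["joints"],P0)[0]-s["eef_pos"])
im=manip.camera("scene"); cv2.imwrite("pics/s2.png",im[:,:,::-1])
E
```

```text
t 4.825 q [ 0.21  0.98  0.89  0.55  2.19 -0.97] gap 94.1 F [0.2 0.1 0.7]
shift to go [-92.5  28.9 -58.6] turn to go deg [-0.57  0.29 -0.31]
[-9.50486356 -3.94925829  9.02680639]
```

View pics/s2.png

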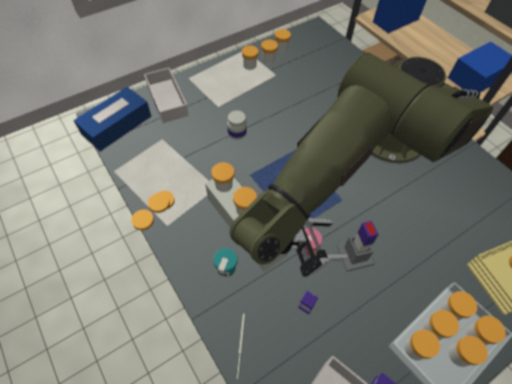

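The gripper is clear of the pink cup and aimed at the scanner at (367,232). I'll steepen the tool by 10° so the wrist stays well above the cups, then go in.

Request:
{"method": "servo_tool", "body": {"rows": [[-3.5,-9.2,-0.3,-18.5,5.6,0,0],[0,0,0,-14.6,4.6,-12.9,0],[0,0,0,-14.6,4.6,-12.9,0],[0,0,0,-14.6,4.6,-12.9,0],[0,0,0,0,0,0,0],[0,0,0,0,0,0,0]]}}

```text
clock: 5.62
eef_pos: [458.9, 282.9, 114.6]
eef_rot: [-3.14, -0.875, 2.836]
wrist_force: [0.4, -0.4, -0.3]
finger_gap: 94.0
finger_force: 0.0
```

```bash
python3 - <<'E'
from rep import *
T=pose(162.5,40,-1); err(np.array([436.8,289.5,97])+10*T[:,2],T); print(T[:,2])
E
```

```text
t 5.625 q [ 0.27  0.8   1.21  0.45  1.88 -1.03] gap 94.0 F [ 0.4 -0.4 -0.3]
shift to go [-29.4   8.9 -24. ] turn to go deg [ 0.01 -0.15 -0.05]
[-0.73058957  0.23035401 -0.64278761]
```

Request:
{"method": "servo_tool", "body": {"rows": [[0,0,0,-14.7,4.5,-12,0],[0,0,0,-14.7,4.5,-12,0],[0,0,0,0,0,0,0],[0,0,0,0,0,0,0.4],[0,0,0,0,0,0,0.8],[0,0,0,0,0,0,0.8],[0,0,0,0,0,0,0.8],[0,0,0,0,0,0,0.8],[0,0,0,0,0,0,0.8]], "grip_force": 35}}

```text
clock: 6.75
eef_pos: [428.5, 291.9, 89.2]
eef_rot: [-3.137, -0.877, 2.834]
wrist_force: [-0.7, 1.8, 0.5]
finger_gap: 38.5
finger_force: 45.8
```

```bash
python3 - <<'E'
from rep import *
T=pose(162.5,40,-1); err(np.array([436.8,289.5,97])+10*T[:,2],T)
s=manip.read_state();print(s["finger_force"],s["moment"])
E
```

```text
t 6.75 q [ 0.3   0.79  1.31  0.46  1.8  -1.04] gap 38.5 F [-0.7  1.8  0.5]
shift to go [ 1.  -0.1  1.4] turn to go deg [ 0.07 -0.3  -0.06]
45.75078327296069 [ 0.28373295  0.08724826 -0.22249957]
```

Request:
{"method": "servo_tool", "body": {"rows": [[0,0,0,0,0,8,0.8],[0,0,0,0,0,14,0.8],[0,0,0,0,0,18,0.8],[0,0,0,0,0,20,0.8],[0,0,0,0,0,25,0.8],[0,0,0,0,0,30,0.8],[0,0,0,0,0,30,0.8],[0,0,0,0,0,25,0.8],[0,0,0,0,0,0,0.8],[0,0,0,0,0,0,0.8]]}}

```text
clock: 8.0
eef_pos: [428.3, 291.8, 258.5]
eef_rot: [-3.136, -0.878, 2.833]
wrist_force: [0.1, 0.6, -1.9]
finger_gap: 37.8
finger_force: 41.7
```

```bash
python3 - <<'E'
from rep import *
T=pose(162.5,40,-1); err([429.5,291.8,260],T)
for k in "st":
    n={"s":"scene","t":"top"}[k]; im=manip.camera(n); cv2.imwrite(f"pics/{k}3.png",im[:,:,::-1])
    h=cv2.cvtColor(im,cv2.COLOR_RGB2HSV)
    for f in(red,purple): print(n,f.__name__,[(cen(c).round(1).tolist(),cv2.contourArea(c)) for c in blobs(f(h),None,15)[:5]])
E
```

```text
t 8.0 q [ 0.3   0.6   1.19  0.52  2.07 -0.89] gap 37.8 F [ 0.1  0.6 -1.9]
shift to go [1.2 0.  1.5] turn to go deg [ 0.09 -0.34 -0.06]
scene red [([391.0, 192.8], 56.0)]
scene purple [([385.4, 201.9], 275.5), ([308.8, 299.5], 127.0), ([384.0, 379.7], 88.0), ([236.9, 134.1], 23.5)]
top red [([105.8, 265.8], 83.0)]
top purple [([26.7, 181.5], 240.0), ([6.1, 183.5], 168.0), ([104.9, 262.2], 69.5), ([62.3, 94.2], 66.0), ([41.8, 183.2], 33.5)]
```

```bash
python3 - <<'E'
from rep import *
np.set_printoptions(precision=2,suppress=True)
print(tri((391.0,192.8),(105.8,265.8)))
s=manip.read_state(); Tc=R.from_euler("xyz",s["eef_rot"]).as_matrix(); q0=s["joints"]
for w in(60,75,90,110):
    T=pose(w+180,50,1); W=np.array([np.cos(np.radians(w)),np.sin(np.radians(w)),0])
    ax=np.array([441,-11,18])+2.5*W; tcp=ax+10*T[:,2]
    rv=R.from_matrix(T@Tc.T).as_rotvec(); print("w",w,"tcp",tcp,"rotvec deg",np.degrees(rv),np.degrees(np.linalg.norm(rv)))
    q=list(q0); p0=s["eef_pos"]; p1=tcp+[0,0,180]
    for f in(.25,.5,.75,1):
        q,c=ik(p0+f*(p1-p0),R.from_rotvec(f*rv).as_matrix()@Tc,[q]); print("  ",f,q,round(c,2))
    q,c=ik(tcp,T,[q]); print("  lay",q,round(c,2))
E
```

```text
(array([436.59, 292.73, 354.3 ]), np.float64(4.042231205615356))
w 60 tcp [439.04 -14.4   10.34] rotvec deg [-93.88 -36.76 -78.09] 127.53070687860469
   0.25 [ 0.24  0.44  1.36  0.29  1.87 -0.54] 0.0
   0.5 [ 0.21  0.32  1.5   0.03  1.72 -0.14] 0.0
   0.75 [ 0.21  0.29  1.6  -0.25  1.64  0.32] 0.0
   1 [ 0.18  0.34  1.65 -0.51  1.64  0.8 ] 0.0
  lay [ 0.18  0.6   1.75 -0.53  1.32  0.98] 0.0
w 75 tcp [439.98 -14.79  10.34] rotvec deg [-85.67 -47.26 -67.17] 118.67777314466831
   0.25 [ 0.24  0.42  1.37  0.27  1.85 -0.61] 0.0
   0.5 [ 0.23  0.28  1.53 -0.    1.67 -0.26] 0.0
   0.75 [ 0.24  0.23  1.66 -0.3   1.55  0.17] 0.0
   1 [ 0.23  0.26  1.75 -0.6   1.52  0.65] 0.0
  lay [ 0.23  0.54  1.86 -0.65  1.21  0.88] 0.0
w 90 tcp [441.   -14.93  10.34] rotvec deg [-76.81 -56.59 -55.98] 110.61881105130783
   0.25 [ 0.25  0.41  1.38  0.26  1.83 -0.67] 0.0
   0.5 [ 0.24  0.25  1.57 -0.02  1.61 -0.38] 0.0
   0.75 [ 0.26  0.16  1.73 -0.34  1.45  0.01] 0.0
   1 [ 0.26  0.17  1.86 -0.68  1.38  0.49] 0.0
  lay [ 0.26  0.47  1.97 -0.78  1.07  0.78] 0.0
w 110 tcp [442.34 -14.69  10.34] rotvec deg [-64.12 -67.29 -40.76] 101.49210721859615
   0.25 [ 0.25  0.39  1.4   0.25  1.81 -0.77] 0.0
   0.5 [ 0.24  0.2   1.61 -0.03  1.54 -0.55] 0.0
   0.75 [ 0.26  0.07  1.83 -0.36  1.31 -0.21] 0.0
   1 [ 0.28  0.03  2.02 -0.77  1.17  0.27] 0.0
  lay [ 0.27  0.37  2.13 -0.98  0.88  0.67] 0.0
```

Request:
{"method": "servo_tool", "body": {"rows": [[-6.4,-4.72,-4.67,1.1,-25.6,-3.2,0.8],[-6.4,-4.72,-4.67,1.1,-25.6,-3.2,0.8],[-6.4,-4.72,-4.67,1.1,-25.6,-3.2,0.8],[-6.4,-4.72,-4.67,1.1,-25.6,-3.2,0.8],[-6.4,-4.72,-4.67,1.1,-25.6,-3.2,0.8],[-6.4,-4.72,-4.67,1.1,-25.6,-3.2,0.8],[-6.4,-4.72,-4.67,1.1,-25.6,-3.2,0.8],[-6.4,-4.72,-4.67,1.1,-25.6,-3.2,0.8],[-6.4,-4.72,-4.67,1.1,-25.6,-3.2,0.8],[-6.4,-4.72,-4.67,1.1,-25.6,-3.2,0.8],[-6.4,-4.72,-4.67,1.1,-25.6,-3.2,0.8],[-6.4,-4.72,-4.67,1.1,-25.6,-3.2,0.8],[0,0,0,0,0,0,0.8],[0,0,0,0,0,0,0.8]]}}

```text
clock: 9.85
eef_pos: [441.8, -14.7, 220.7]
eef_rot: [-3.14, 0.697, 1.574]
wrist_force: [-0.7, -1.0, -1.8]
finger_gap: 37.9
finger_force: 41.6
```

```bash
python3 - <<'E'
from rep import *
T=pose(270,50,1); err([441,-14.9,10.3],T)
for k in "st":
    n={"s":"scene","t":"top"}[k]; im=manip.camera(n); cv2.imwrite(f"pics/{k}4.png",im[:,:,::-1])
E
```

```text
t 9.85 q [ 0.27  0.17  1.8  -0.68  1.43  0.45] gap 37.9 F [-0.7 -1.  -1.8]
shift to go [-8.000e-01 -2.000e-01 -2.104e+02] turn to go deg [-0.06 -0.05 -0.14]
```

View pics/s4.png

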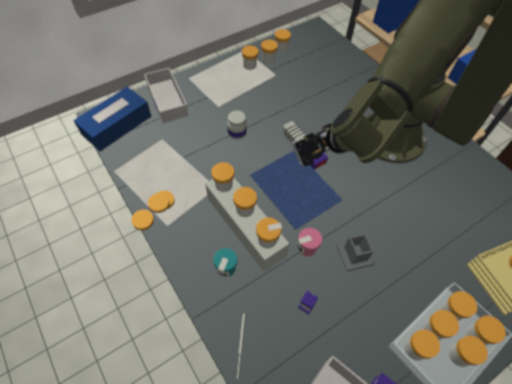

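The scanner is held horizontally at about (305,145), with the head toward +y and the stand empty. Lowering to just above the mat.

Request:
{"method": "servo_tool", "body": {"rows": [[0,0,0,0,0,-35,0.8],[0,0,0,0,0,-45,0.8],[0,0,0,0,0,-45,0.8],[0,0,0,0,0,-40,0.8],[0,0,0,0,0,-25,0.8],[0,0,0,0,0,-8,0.8],[0,0,0,0,0,-3,0.8],[0,0,0,0,0,0,0.8],[0,0,0,0,0,0,0.8]]}}

```text
clock: 11.08
eef_pos: [442.2, -15.2, 20.5]
eef_rot: [3.138, 0.699, 1.57]
wrist_force: [-0.2, -0.8, -2.1]
finger_gap: 38.1
finger_force: 41.6
```

```bash
python3 - <<'E'
from rep import *
T=pose(270,50,1); err([441,-14.9,10.3],T)
I={}
for n in("scene","top"):
    im=manip.camera(n); I[n]=im
    h=cv2.cvtColor(im,cv2.COLOR_RGB2HSV)
    for f in(red,purple): print(n,f.__name__,[(cen(c).round(1).tolist(),cv2.contourArea(c)) for c in blobs(f(h),((250,130,345,230) if n=="scene" else (200,200,330,310)),8)[:5]])
a=cv2.resize(I["scene"][130:230,250:350],(560,560),interpolation=cv2.INTER_CUBIC)
cv2.imwrite("pics/c5.png",a[:,:,::-1])
E
```

```text
t 11.075 q [ 0.27  0.51  1.92 -0.78  1.08  0.78] gap 38.1 F [-0.2 -0.8 -2.1]
shift to go [ -1.2   0.3 -10.2] turn to go deg [ 0.07  0.14 -0.05]
scene red []
scene purple [([309.0, 198.2], 47.5)]
top red []
top purple [([247.8, 257.3], 76.5), ([240.0, 257.5], 29.0)]
```

View pics/c5.png

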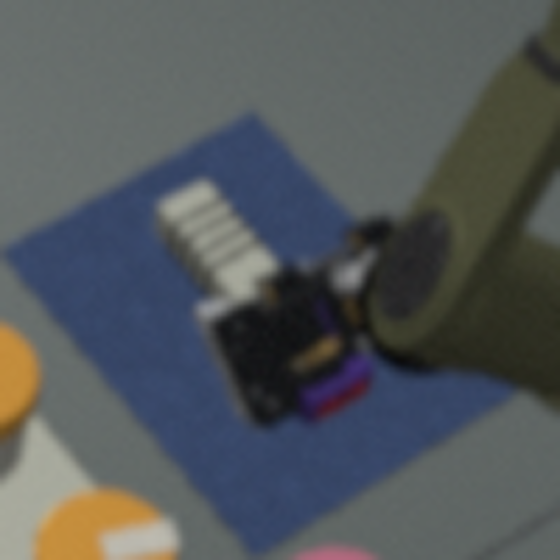

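The scanner is flat, just above the middle of the mat, with its tail at (190,190) and head at (335,390) in the crop. I'll lower it in small steps to contact.

Request:
{"method": "servo_tool", "body": {"rows": [[0,0,0,0,0,-3,0.8],[0,0,0,0,0,-3,0.8],[0,0,0,0,0,-2,0.8],[0,0,0,0,0,0,0.8]]}}

```text
clock: 11.68
eef_pos: [441.9, -15.7, 12.1]
eef_rot: [3.14, 0.701, 1.571]
wrist_force: [-0.8, -3.5, 5.1]
finger_gap: 38.0
finger_force: 43.5
```

Request:
{"method": "servo_tool", "body": {"rows": [[0,0,0,0,0,-1,0.8],[0,0,0,0,0,-1,0.8],[0,0,0,0,0,0,0.8]]}}

```text
clock: 12.05
eef_pos: [442.0, -16.0, 11.0]
eef_rot: [3.14, 0.702, 1.57]
wrist_force: [-3.2, -5.5, 17.4]
finger_gap: 37.9
finger_force: 44.1
```

Request:
{"method": "servo_tool", "body": {"rows": [[0,0,0,0,0,1.5,0.8],[0,0,0,0,0,0,0.5],[0,0,0,0,0,0,0.2],[0,0,0,0,0,0,0],[0,0,0,0,0,0,0],[0,0,0,0,0,0,0],[0,0,0,0,0,0,0],[0,0,0,0,10,12,0],[0,0,0,0,20,24,0],[0,0,0,0,25,40,0],[10,0,0,0,0,40,0],[10,0,0,0,-20,40,0],[10,0,0,0,-20,20,0],[10,0,0,0,-20,0,0],[0,0,0,0,0,0,0]]}}

```text
clock: 13.92
eef_pos: [441.8, -22.6, 188.6]
eef_rot: [3.138, -0.0, 1.566]
wrist_force: [-0.6, 1.2, 0.1]
finger_gap: 94.1
finger_force: 0.0
```

```bash
python3 - <<'E'
from rep import *
T=pose(270,90,1); err([441,-8,20],T)
I={}
for n in("scene","top"):
    im=manip.camera(n); I[n]=im
    h=cv2.cvtColor(im,cv2.COLOR_RGB2HSV)
    for f in(red,purple): print(n,f.__name__,[(cen(c).round(1).tolist(),cv2.contourArea(c)) for c in blobs(f(h),((250,130,345,230) if n=="scene" else (200,200,330,310)),8)[:5]])
a=cv2.resize(I["scene"][130:230,250:350],(400,400),interpolation=cv2.INTER_CUBIC)
b=cv2.resize(I["top"][200:310,205:315],(400,400),interpolation=cv2.INTER_CUBIC)
cv2.imwrite("pics/c6.png",np.hstack([a,b])[:,:,::-1])
E
```

```text
t 13.925 q [-0.13  0.07  1.83  0.    1.23 -0.13] gap 94.1 F [-0.6  1.2  0.1]
shift to go [  -0.8   14.6 -168.6] turn to go deg [-0.02  0.2   0.27]
scene red []
scene purple [([305.1, 195.5], 202.0)]
top red []
top purple [([234.5, 255.8], 117.0)]
```

View pics/c6.png

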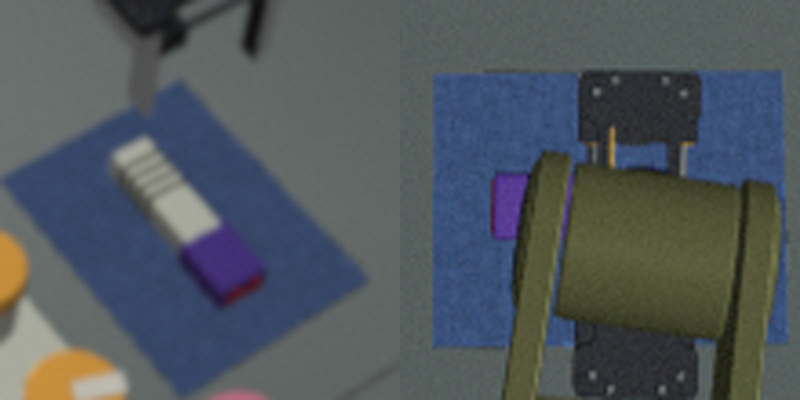

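The scanner lies flat on the mat, released. In the left crop its tail is at (130,150) and its head end at (243,283). In the top crop the head end is at (495,205).

```bash
python3 - <<'E'
from rep import *
np.set_printoptions(precision=1,suppress=True)
im,h=hsv("scene")
m=(((h[...,1]<70)&(h[...,2]>100))|purple(h)|red(h)); m[:,:277]=0
k=np.zeros(m.shape,np.uint8); cv2.fillPoly(k,[np.array([[277,167],[288,163],[318,193],[316,206],[303,208]])],1)
c=blobs(m&(k>0),None,30)[0]; print(cv2.contourArea(c))
r=cv2.minAreaRect(c); print(r,[onz("scene",p,33)for p in cv2.boxPoints(r)])
for p in((113,157),(150,137),(222,290),(262,265),(183,247),(222,222)): print(onz("scene",(250+p[0]/4,130+p[1]/4),33))
it,h=hsv("top"); c=blobs(purple(h),(200,200,330,310),8)[0]; x,y,w,hh=cv2.boundingRect(c); print((x,y,w,hh),onz("top",(x-.5,y-.5),33),onz("top",(x-.5,y+hh-.5),33))
E
```

```text
518.5
((295.5243835449219, 183.28048706054688), (47.32065200805664, 15.148855209350586), 51.34019470214844) [array([471.5, -89.2,  33. ]), array([ 413.6, -100.5,   33. ]), array([421.3,  74.3,  33. ]), array([475.6,  82.1,  33. ])]
[460.9 -83.9  33. ]
[421.8 -84.2  33. ]
[463.5  72.1  33. ]
[421.5  70.7  33. ]
[465.3  21.8  33. ]
[423.2  19.4  33. ]
(231, 248, 8, 18) [466.1  73.5  33. ] [419.5  72.5  33. ]
```

Request:
{"method": "servo_tool", "body": {"rows": [[0,0,0.3,0,10,-30,0],[0,0,0,0,0,-45,0],[0,0,0,0,0,-45,0],[0,0,0,0,0,-35,0],[0,0,0,0,0,-18,0],[0,0,0,0,0,-7,0],[0,0,0,0,0,0,0],[0,0,0,0,0,0,0.4],[0,0,0,0,0,0,0.8],[0,0,0,0,0,0,0.8],[0,0,0,0,0,0,0.8],[0,0,0,0,0,0,0.8],[0,0,0,0,0,0,0.8]], "grip_force": 35}}

```text
clock: 15.75
eef_pos: [441.7, -10.3, 7.2]
eef_rot: [3.14, 0.002, 1.576]
wrist_force: [0.8, 0.3, 0.9]
finger_gap: 37.7
finger_force: 35.4
```

```bash
python3 - <<'E'
from rep import *
T=pose(270,90,1); err([442,-12.5,7],T); print(manip.read_state()["eef_pos"])
E
```

```text
t 15.75 q [-0.11  0.35  1.99 -0.    0.8  -0.11] gap 37.7 F [0.8 0.3 0.9]
shift to go [ 0.3 -2.2 -0.2] turn to go deg [ 0.09  0.08 -0.3 ]
[441.73607106 -10.32081295   7.24645354]
```

Request:
{"method": "servo_tool", "body": {"rows": [[0,0,0,0,0,15,0.8],[0,0,0,0,0,35,0.8],[0,0,0,0,0,50,0.8],[0,0,-9.85,4.6,18.4,4,0.8],[0,0,-9.85,4.6,18.4,4,0.8],[0,0,-9.85,4.6,18.4,4,0.8],[0,0,-9.85,4.6,18.4,4,0.8],[0,0,-9.85,4.6,18.4,0,0.8],[0,0,-9.85,4.6,18.4,0,0.8],[0,0,-9.85,4.6,18.4,0,0.8],[0,0,-9.85,4.6,18.4,0,0.8],[0,0,-9.85,4.6,18.4,0,0.8],[0,0,-9.85,4.6,18.4,-4,0.8],[0,0,-9.85,4.6,18.4,-8,0.8],[0,0,0,0,0,0,0.8],[0,0,0,0,0,0,0.8],[0,0,0,0,0,0,0.8]]}}

```text
clock: 17.88
eef_pos: [492.4, 191.5, 111.8]
eef_rot: [3.14, 0.001, -0.314]
wrist_force: [-0.4, 0.4, -1.5]
finger_gap: 37.9
finger_force: 35.0
```

```bash
python3 - <<'E'
from rep import *
np.set_printoptions(precision=1,suppress=True)
T=pose(162,90,1); err([492.1,191.7,111.2],T); s=manip.read_state(); print(s["eef_pos"],s["eef_rot"])
I={}
for n in("scene","top"):
    im=manip.camera(n); I[n]=im
    h=cv2.cvtColor(im,cv2.COLOR_RGB2HSV)
    b=(240,150,345,280) if n=="scene" else (150,140,240,230)
    for f in(red,purple,orange): print(n,f.__name__,[(cen(c).round(1).tolist(),cv2.contourArea(c),np.round(cv2.boxPoints(cv2.minAreaRect(c)),1).tolist()) for c in blobs(f(h),b,8)[:3]])
a=cv2.resize(I["scene"][190:270,245:345],(400,320),interpolation=cv2.INTER_CUBIC)
b=cv2.resize(I["top"][145:225,155:255],(400,320),interpolation=cv2.INTER_CUBIC)
cv2.imwrite("pics/c7.png",np.hstack([a,b])[:,:,::-1])
E
```

```text
t 17.875 q [ 0.3  0.3  1.7 -0.   1.1  2.2] gap 37.9 F [-0.4  0.4 -1.5]
shift to go [-0.3  0.2 -0.6] turn to go deg [ 0.  -0.1 -0. ]
[492.4 191.5 111.8] [ 3.1  0.  -0.3]
scene red []
scene purple [([308.8, 224.3], 284.0, [[297.1000061035156, 218.5], [316.6000061035156, 213.60000610351562], [320.79998779296875, 230.10000610351562], [301.20001220703125, 234.89999389648438]])]
scene orange [([266.4, 231.0], 240.0, [[254.60000610351562, 222.8000030517578], [274.3999938964844, 216.1999969482422], [281.20001220703125, 236.60000610351562], [261.3999938964844, 243.1999969482422]]), ([246.7, 198.0], 238.5, [[240.0, 207.0], [240.0, 188.0], [255.0, 188.0], [255.0, 207.0]])]
top red []
top purple [([190.6, 212.3], 276.0, [[174.6999969482422, 220.6999969482422], [182.10000610351562, 200.10000610351562], [201.1999969482422, 207.10000610351562], [193.8000030517578, 227.60000610351562]])]
top orange [([203.5, 164.3], 481.0, [[183.5, 165.5], [203.0, 146.0], [222.5, 165.5], [203.0, 185.0]])]
```

View pics/c7.png

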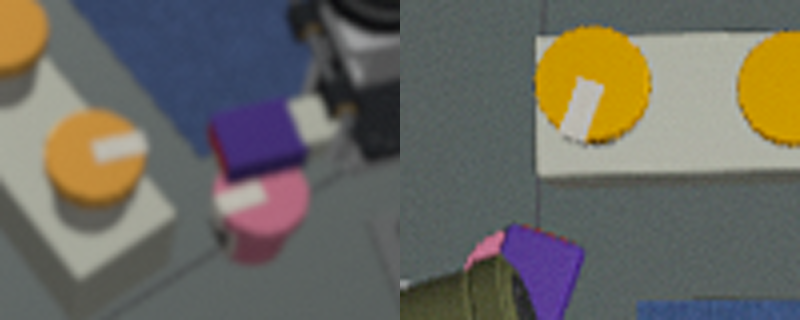

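```bash
python3 - <<'E'
from rep import *
np.set_printoptions(precision=1,suppress=True)
a,b=onz("top",(182.75,201.25),137),onz("top",(200.75,207.5),137); m=(a+b)/2; d=b-a
print("front mid",m,"w",np.linalg.norm(d),"sight az",np.degrees(np.arctan2(d[1],d[0]))+90)
im,h=hsv("top"); c=blobs(purple(h)|red(h),(150,190,240,230),30)[0]; e=[onz("top",p,137) for p in cv2.boxPoints(cv2.minAreaRect(c))]; print([((q-p)[:2],np.linalg.norm(q-p),np.degrees(np.arctan2(*(q-p)[:2][::-1]))) for p,q in zip(e,e[1:])], np.array(e))
a,b=[onz("scene",(245+u/4,190+v/4),137) for u,v in((209,127),(232,177))]; print("scene front mid",(a+b)/2,np.linalg.norm(a-b),np.degrees(np.arctan2(*(b-a)[:2][::-1]))+90)
# lid from yellow top mask
v=orange(h); hull=cv2.convexHull(np.vstack(blobs(v,(186,148,222,184)))); (cx,cy),r=cv2.minEnclosingCircle(hull); print("lid top",onz("top",(cx,cy),165),r,onz("top",cen(hull),165), "r mm",r*(1250-165)/460.9)
s=manip.read_state(); u=np.array([np.cos(np.radians(-18)),np.sin(np.radians(-18)),0]); print("kin window",s["eef_pos"]+81.8*u+[0,0,10.8])
hs,ho=hsv("scene"); hull=cv2.convexHull(np.vstack(blobs(orange(ho),(252,212,284,246)))); print("scene lid c",onz("scene",cen(hull),165),onz("scene",cen(hull),160))
E
```

```text
front mid [570.6 163.8 137. ] w 46.22499983344791 sight az -18.223765642053266
[(array([ 49.9, -16.4]), np.float64(52.519294412330545), np.float64(-18.17049649142503)), (array([-16.1, -46.6]), np.float64(49.34775799321771), np.float64(-109.05556225350713)), (array([-49.8,  16.6]), np.float64(52.45450453322743), np.float64(161.57829222305952))] [[530.6 203.7 137. ]
 [580.5 187.3 137. ]
 [564.4 140.7 137. ]
 [514.6 157.2 137. ]]
scene front mid [577.3 173.8 137. ] 41.40504280152081 165.82171623953417
lid top [660.7 136.6 165. ] 14.511979103088379 [661.3 136.  165. ] r mm 34.16250233640896
kin window [570.2 166.5 122.3]
scene lid c [665.3 141.3 165. ] [663.6 139.2 160. ]
```

The top view gives a scanner sight azimuth of −18.2°, matching the strip. The window is about 64 mm from the label and within about 1 mm laterally. One tiny correction, then hold.

Request:
{"method": "servo_tool", "body": {"rows": [[0,0,0,-0.8,0.9,-0.4,0.8],[0,0,0,0,0,0,0.8],[0,0,0,0,0,0,0.8],[0,0,0,0,0,0,0.8],[0,0,0,0,0,0,0.8],[0,0,0,0,0,0,0.8],[0,0,0,0,0,0,0.8],[0,0,0,0,0,0,0.8],[0,0,0,0,0,0,0.8],[0,0,0,0,0,0,0.8],[0,0,0,0,0,0,0.8],[0,0,0,0,0,0,0.8],[0,0,0,0,0,0,0.8],[0,0,0,0,0,0,0.8],[0,0,0,0,0,0,0.8],[0,0,0,0,0,0,0.8],[0,0,0,0,0,0,0.8],[0,0,0,0,0,0,0.8],[0,0,0,0,0,0,0.8],[0,0,0,0,0,0,0.8]]}}

```text
clock: 20.58
eef_pos: [491.6, 193.0, 110.9]
eef_rot: [3.14, 0.001, -0.315]
wrist_force: [0.1, 0.5, -2.9]
finger_gap: 37.5
finger_force: 35.0
```

Request:
{"method": "servo_tool", "body": {"rows": [[0,0,0,0,0,0,0.8],[0,0,0,0,0,0,0.8],[0,0,0,0,0,0,0.8],[0,0,0,0,0,0,0.8],[0,0,0,0,0,0,0.8],[0,0,0,0,0,0,0.8]]}}

```text
clock: 21.32
eef_pos: [491.6, 193.0, 110.8]
eef_rot: [3.14, 0.002, -0.315]
wrist_force: [0.4, 0.3, -2.6]
finger_gap: 38.0
finger_force: 35.0
```

Request:
{"method": "servo_tool", "body": {"rows": [[0,0,9.85,-4.5,-18.5,8,0.8],[0,0,9.85,-4.5,-18.5,6,0.8],[0,0,9.85,-4.5,-18.5,0,0.8],[0,0,9.85,-4.5,-18.5,0,0.8],[0,0,9.85,-4.5,-18.5,0,0.8],[0,0,9.85,-4.5,-18.5,0,0.8],[0,0,9.85,-4.5,-18.5,0,0.8],[0,0,9.85,-4.5,-18.5,0,0.8],[0,0,9.85,-4.5,-18.5,0,0.8],[0,0,9.85,-4.5,-18.5,0,0.8],[0,0,9.85,-4.5,-18.5,0,0.8],[0,0,0,0,0,0,0.8],[0,0,0,0,0,-35,0.8],[0,0,0,0,0,-40,0.8],[0,0,0,0,0,-25,0.8],[0,0,0,0,0,-10,0.8],[0,0,0,0,0,-3,0.8],[0,0,0,0,0,0,0.8],[0,0,0,0,0,0,0.8]]}}

```text
clock: 23.7
eef_pos: [442.5, -10.5, 12.6]
eef_rot: [3.139, 0.002, 1.575]
wrist_force: [-0.7, -0.2, -2.8]
finger_gap: 37.5
finger_force: 35.0
```

Request:
{"method": "servo_tool", "body": {"rows": [[0,0,0,0,0,-3,0.8],[0,0,0,0,0,-2,0.8],[0,0,0,0,0,-0.5,0.8],[0,0,0,0,0,0,0.8]]}}

```text
clock: 24.2
eef_pos: [442.1, -10.5, 7.2]
eef_rot: [3.14, 0.002, 1.576]
wrist_force: [-6.6, 0.2, 17.3]
finger_gap: 37.5
finger_force: 35.0
```

In firm contact. I'll ease off slightly, release, go straight up and away.

Request:
{"method": "servo_tool", "body": {"rows": [[0,0,0,0,0,0.5,0.8],[0,0,0,0,0,0,0.6],[0,0,0,0,0,0,0.3],[0,0,0,0,0,0,0],[0,0,0,0,0,0,0],[0,0,0,0,0,0,0],[0,0,0,0,0,0,0],[0,0,0,0,0,15,0],[0,0,0,0,0,35,0],[0,0,0,0,0,45,0],[0,0,0,0,0,45,0],[0,0,0,0,0,45,0],[0,0,0,0,-40,30,0],[0,0,0,0,-45,0,0],[0,0,0,0,-45,0,0],[0,0,0,0,-45,0,0],[0,0,0,0,0,0,0],[0,0,0,0,0,0,0]]}}

```text
clock: 26.45
eef_pos: [441.9, -185.1, 222.4]
eef_rot: [3.14, 0.002, 1.576]
wrist_force: [-0.3, 0.1, 0.0]
finger_gap: 94.1
finger_force: 0.0
```

```bash
python3 - <<'E'
from h import *
a=cv2.resize(manip.camera("scene")[100:330,180:400],(418,437)); b=cv2.resize(manip.camera("top")[100:320,100:410],(380,270))
c=np.zeros((437,798,3),np.uint8); c[:,:418]=a; c[:270,418:]=b; cv2.imwrite("pics/c8.png",c[:,:,::-1])
E
```

```text
(no output)
```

View pics/c8.png

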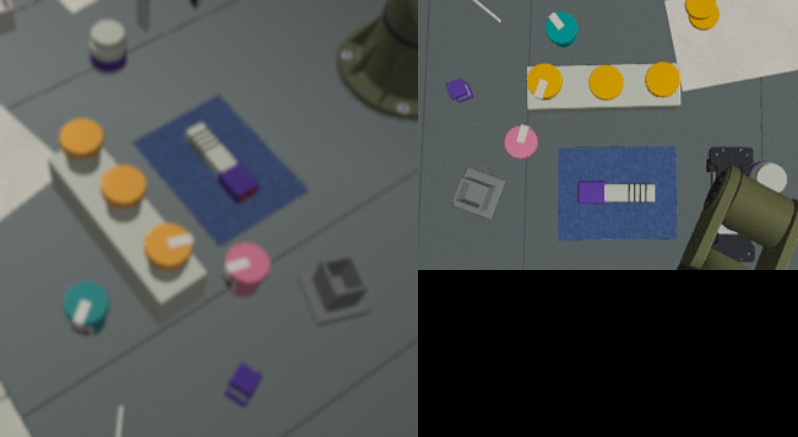

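The scanner lies flat in the middle of the mat, at (222,160) on the left and (616,193) on the right. The stand is empty, and the cups, jar and cartridge are undisturbed with the arm clear. Handing in.

```bash
python3 -c "
from cell import manip
print(manip.sign_off())"
```

```text
the job is handed in; nothing more can be done
None
```

The job is handed in at about 26 s: scanner taken from its stand, laid on the mat and released, re-gripped by the handle, held on the label from about 65 mm (measured to within about 2 mm) for over 2 s, then laid flat and released, with cups, jar and cartridge looking unmoved in the last pictures.

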